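# Lock the rotary stage before the lamp test

## Robot

A 6-joint arm with a two-finger parallel gripper is mounted at the origin on the work surface. World frame = base frame: x ahead of the robot, y to its left, z up, the work surface at z = 0. Lengths are in m, angles in rad, forces in N, time in s.
With the tool pointing down it reaches from about 0.375 to 0.975 m from the base axis. Payload 3.8 kg.
Tool frame: the origin (TCP) lies at the very end of the fingers, on their centre line; the grasp point (between the pads) lies 19 mm behind it (bot.pinch_z is the distance from the TCP to the grasp point, in m); x points along the fingers, y is the direction in which the jaws open and shut, and the axes are right-handed (so a half turn about x gives the same grasp; the last joint's range is limited). The gripper opens to 85 mm and grips with 20 to 120 N. Pads are 22 mm wide; open, the fingers measure 114 mm over their backs; the gripper's body (76 mm by 85 mm) begins 54 mm behind the grasp point. The pads swing forward as they close: fully open they stand 13 mm farther back than shut.
Start: joints at [1.302, 0.264, 1.604, -0, 1.274, -0.037], TCP at [0.155, 0.657, 0.202] pointing down, gripper open.
Joint ranges: [-2.63, 2.63], [-0.94, 2.18], [0.31, 2.57], [-1.31, 4.45], [0, 2.66], [-2.55, 2.55]. Speed limits (rad/s): [2.57, 2.57, 3.14, 3.14, 3.14, 3.14].

## Interface

Orientations are given as a rotation vector (axis times angle).
In Python, from workcell import monitor, imaging, finish_job, bot gives the robot as it stands.
- The arm moves only by the tool jog_arm, never from a script. Its argument "rows" is a list of rows, each a list of 7 numbers: the shift along the tool's x, y, z in m, then the turn, a rotation vector about the tool's x, y, z in rad, then the opening in per cent of the stroke, from 0 (shut) to 100 (fully open). A call has 1 to 20 rows; each row is the pose to reach, as a shift and turn from the pose measured when the call began, along the tool's axes at that moment; what a row does not reach only later rows make up. A row lasts 1/10 s, in which the tool goes at most 50 mm and 8.59 degrees, less where a joint would pass 70% of its speed; a pose out of reach is approached as far as the arm can. A call with a gripper value outside its range is refused whole. The fingers move at their own pace and stop on an object; "force" is the grip in N (left out, the last holds). Time passes only in rows, so rows that repeat a pose let the fingers close. It gives the time, the measured TCP pose, the force and the opening at its end, in the units of the state.
- monitor.read_state(): the state, without advancing time (a new reading comes with each control period).
- imaging.read_camera(name): name is "scene" or "side" or "wrist"; returns the picture (400x640x3 uint8, blue, green, red); there is no depth.
- imaging.camera_params(name): a dict with "fx", "fy", "cx", "cy" (pixels), "T" (4x4, takes a point from camera to world coordinates); the wrist camera has in their place "T_tool_cam" (4x4, takes a point from camera to tool coordinates, whose origin is the TCP and whose axes are the tool frame's). Camera axes: x right, y down, z forward; pixel columns grow to the right and rows downward; lengths in m; the calibration is good to about 2 mm. A picture is of the moment at which its call begins: read the wrist's pose just before it. camera_params takes no time and is no camera call.
- finish_job(): hands the job in, once; it reports no verdict.
The state is a dict: "time": time; "q": joint angles; "joint_vel": joint speeds; "joint_torque": joint torques, N m; "tool_pos": TCP position; "tcp_rot": TCP orientation; "wrist_force": force on the tool from outside, world axes, zero at the start; "torque": the same for the moment, N m; "width": opening from 0.0 (shut) to 1.0 (fully open).
Only numpy, scipy, OpenCV 4.12 (cv2) and the standard library are available. Lean on these libraries where they do the work, as an engineer would, in place of code of your own. Each camera call takes 0.05 s, during which the arm holds its last target. There are 200 camera calls.

## Task

Lock the rotary stage on the bench: push the black stud round until the slot in the disc lines up with the steel bar, either way round, then push the bar by its red end plate through the slot until its nose is fully home against the yellow end stop. Only push with the fingertips; do not lift the bar or anything else, and leave the other things on the plate and bench where they are.

Things in the scene. Friction and masses are not known exactly. Their poses are not given: they have to be found in the camera images.
- lock_plate: grey metal base plate, bolted to the bench, 160 mm along its x, 350 mm along its y, 12 mm thick. Origin: on the bench surface under the disc's axis; the plate reaches from y = -250 to +100 mm. The bar slides towards the plate's +y along x = 0, on a dark rail strip 30 mm wide (y = -237 to -52 mm, top 15 mm above the bench). A low bolt head at each corner.
- lock_disc (a joint): angle of the slotted disc, rad: from the plate's +x axis to the black stud, growing counter-clockwise seen from above; travel -0.4 to 3.54, at the start 0.5 to 2.64. The slot lies along the bar at 0 and at 3.14 (either will do). The disc stays where it is left; turning takes about 3 N at the stud. The bar cannot enter if the slot is out of line by more than about 0.15 rad.
- disc_slot (a point): centre of the slot's floor, on the disc's axis. Silvery disc 100 mm across, turning on the plate; the slot is 20 mm wide with a blue floor, 15 mm above the bench (level with the rail), open at both ends, and runs straight across at right angles to the line from the axis to the stud. The two half-moon cheeks beside it are 31 mm above the bench.
- stud (a point): top centre of the black push stud on the disc: upright cylinder 16 mm across, 38 mm from the disc's axis, from 31 to 66 mm above the bench
- lock_bar: loose steel bar 14 x 14 mm, about 0.25 kg, lying on the rail and through the guide, held only by friction. Origin: centre of its underside (15 mm above the bench) below the front face of the red push plate at its tail. Its +y points to the nose, 163 mm away; the last 10 mm taper to 6 mm. The push plate is 36 mm wide, 8 mm thick (y = -8 to 0) and stands 17 to 55 mm above the bench.
- bar_nose (a point): centre of the tip of the bar's nose, 22 mm above the bench; in the plate's frame y is -58 to -70 mm at the start (short of the disc) and 70 mm when home
- guide_top (a point): centre of the top of the dark fixed bridge that guides the bar, in the plate's frame y = -88 to -55 mm, 45 mm wide, top 35 mm above the bench, its roof 2 mm above the bar. With the bar home the front of the push plate stops 5 mm short of it
- stop_face (a point): point on the face of the yellow end stop that the nose meets, 70 mm from the disc's axis along the plate's +y, 22 mm above the bench. The stop is 44 mm wide, its top 34 mm above the bench; before it two dark fixed jaws 20 mm apart, tops 31 mm, from y = 53 mm
- lens_barrel: small black lens barrel, 32 mm across and 40 mm tall, standing loose on the base plate beside the bar, on the +x side of the plate; origin at the centre of its underside; leave it alone
- thumb_nut: small brass thumb nut, 22 mm across and 16 mm tall, lying loose on the base plate beside the bar, on the -x side of the plate; origin at the centre of its underside; leave it alone
- screwdriver: red-handled screwdriver lying on the bench at the far side of the base plate; origin at the centre of its underside; leave it alone
- bin_small: yellow open parts bin, 75 x 100 x 40 mm, on the bench beyond the base plate; origin at the centre of its underside; leave it alone
- bin_large: yellow open parts bin with a divider, 100 x 100 x 50 mm, on the bench; origin at the centre of its underside; leave it alone
- glue_bottle: white glue bottle with red cap, 44 mm across and 130 mm tall, on the bench; origin at the centre of its underside; leave it alone
- carton: cardboard box, 100 x 80 x 60 mm, on the bench; origin at the centre of its underside; leave it alone
Mind the look-alikes: they are no part of the job. What is shaped like the lock_bar but blue, green or purple is not meant.

How it is judged:
By the outcome, as a careful person would: the job done as asked, in the order asked, and still so for the second after the job is handed in, with the robot touching nothing.
It also fails if it takes over 54 s, if anything falls off the work surface, if the arm or the gripper's body presses on something with over 40 N, if the wrist force passes 120 N, or if a joint passes its speed limit or range.

## Working session

There is one attempt and no reset: what is moved stays moved. The work goes in short steps, Python scripts to look and compute and a tool call to move; the robot and the scene stay as the last step left them, time stands still between calls to the robot, and variables do not carry over. Pictures are saved under pics/ and viewed, about 8 in all and at most 12, crops included, and the job is handed in when it is done.

Besides the shell and the picture viewer there is one more tool, called after ">>>" in YAML: its name, and indented under it one key for each argument. jog_arm: Moves the arm, as the interface text tells. Its arguments: {"type":"object","properties":{"rows":{"type":"array","items":{"type":"array","items":{"type":"number"}}},"force":{"type":"number"}},"required":["rows"]}

```bash
mkdir -p pics; cat > h.py <<'E'
import numpy as np, cv2
from scipy.spatial.transform import Rotation as R
from workcell import monitor, imaging, finish_job, bot
def cam(name):
    s=monitor.read_state(); p=imaging.camera_params(name)
    if 'T' in p: T=np.array(p['T'])
    else:
        W=np.eye(4); W[:3,:3]=R.from_rotvec(s['tcp_rot']).as_matrix(); W[:3,3]=s['tool_pos']; T=W@np.array(p['T_tool_cam'])
    return p,T
def ray(c,uv,z):
    p,T=c; d=T[:3,:3]@[(uv[0]-p['cx'])/p['fx'],(uv[1]-p['cy'])/p['fy'],1]
    return T[:3,3]+d*(z-T[2,3])/d[2]
def proj(c,X):
    p,T=c; q=T[:3,:3].T@(np.array(X)-T[:3,3]); return np.array([q[0]/q[2]*p['fx']+p['cx'],q[1]/q[2]*p['fy']+p['cy']])
E
python3 - <<'E'
from h import *
s=monitor.read_state(); print(s)
for n in ['scene','side','wrist']:
    c=cam(n); print(n,c); cv2.imwrite(f'pics/a_{n}.png',imaging.read_camera(n))
E
```

```text
{'time': 0.0, 'q': array([ 1.30206040e+00,  2.64765751e-01,  1.60538452e+00,  2.74912469e-05,
        1.27369379e+00, -3.68942195e-02]), 'joint_vel': array([ 0.00021253, -0.00180114,  0.00106069,  0.00038524,  0.00057424,
       -0.0002037 ]), 'joint_torque': array([-3.17482634e-03, -5.15098608e+01, -3.67318225e+01, -2.70835171e-04,
        1.26529281e-02,  1.29362505e-06]), 'tool_pos': array([0.15487084, 0.65617144, 0.20074793]), 'tcp_rot': array([ 0.18028207,  1.56348957, -0.18377766]), 'wrist_force': array([0.1901596 , 0.25575345, 0.66940241]), 'torque': array([0.03344211, 0.01638598, 0.01110077]), 'width': 0.9988310806661991}
scene ({'fx': 455.2337258687683, 'fy': 455.2337258687683, 'cx': 322.5545257576895, 'cy': 194.49592172286324, 'T': array([[ 0.39075134,  0.79072855, -0.47123427,  1.21438561],
       [ 0.92048111, -0.33272105,  0.2049664 , -0.26703992],
       [ 0.00528322, -0.51385314, -0.8578619 ,  1.36144233],
       [ 0.        ,  0.        ,  0.        ,  1.        ]])}, array([[ 0.39075134,  0.79072855, -0.47123427,  1.21438561],
       [ 0.92048111, -0.33272105,  0.204
[... 767 characters left out ...]
 320.51376602658985, 'fy': 320.51376602658985, 'cx': 320.7145344256238, 'cy': 197.06094976878077, 'T_tool_cam': array([[ 1.11337798e-03, -3.11313600e-01,  9.50306584e-01,
        -1.70523288e-01],
       [ 9.99998975e-01,  1.20212550e-03, -7.77789859e-04,
         1.40489381e-03],
       [-9.00251217e-04,  9.50306476e-01,  3.11314619e-01,
        -7.81820080e-02],
       [ 0.00000000e+00,  0.00000000e+00,  0.00000000e+00,
         1.00000000e+00]])}, array([[ 0.22887198,  0.92532264,  0.30231711,  0.07921333],
       [ 0.97345134, -0.21653953, -0.07418307,  0.67590455],
       [-0.00317967,  0.31126942, -0.95031639,  0.37138365],
       [ 0.        ,  0.        ,  0.        ,  1.        ]]))
```

View pics/a_scene.png

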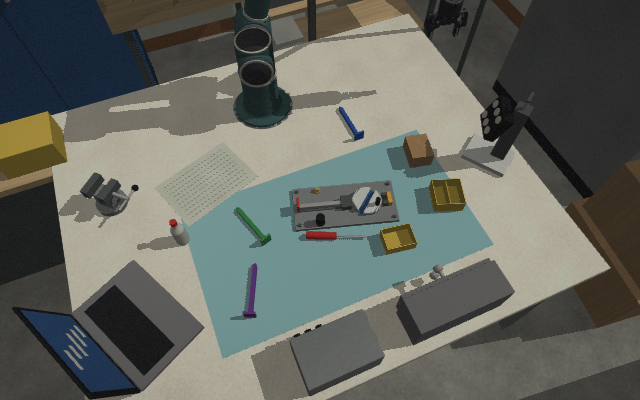

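View pics/a_wrist.png

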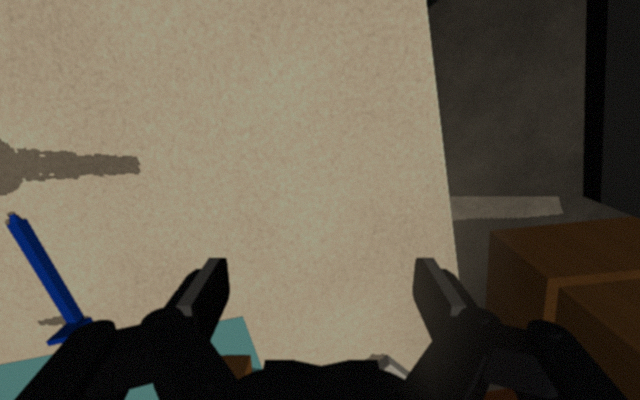

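The scene view shows the plate around (345,205): red end plate at (297,205), stud at about (380,203), lens barrel at (320,219) and thumb nut at (317,190). The wrist camera doesn't see the plate yet. I'll enlarge the plate.

```bash
python3 - <<'E'
from h import *
im=cv2.imread('pics/a_scene.png')[165:250,275:415]
a=cv2.resize(im,None,fx=5.6,fy=5.6,interpolation=cv2.INTER_CUBIC)
cv2.imwrite('pics/b.png',a)
c=cam('scene')
for uv,z in [((290,186),.012),((293,231),.012),((392,181),.012),((398,222),.012),((368,201),.031),((297,205),.055),((389,198),.034)]: print(uv,ray(c,uv,z))
E
```

```text
(290, 186) [ 0.39717537 -0.03591695  0.012     ]
(293, 231) [ 0.56443374 -0.08920595  0.012     ]
(392, 181) [0.51697158 0.30242451 0.012     ]
(398, 222) [0.6693072  0.24569128 0.012     ]
(368, 201) [0.56671969 0.1824077  0.031     ]
(297, 205) [ 0.50122499 -0.04837529  0.055     ]
(389, 198) [0.58521145 0.25212703 0.034     ]
```

View pics/b.png

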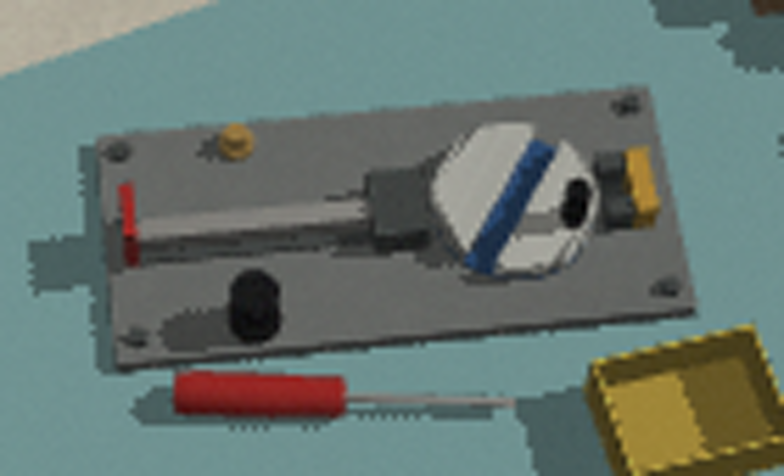

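The crop shows:
- Slot: from (545,145) to (480,270)
- Stud top: about (578,188)
- Plate corners: (98,138), (650,88), (695,312) and (118,367)
- Red plate: x≈128, y 185–262

I'll fit the plate pose to these.

```bash
python3 - <<'E'
from h import *
from scipy.optimize import least_squares
c=cam('scene'); f=lambda u,v:np.array([275+u/5.6,165+v/5.6])
obs=[(f(98,138),(-.08,-.25,.012)),(f(650,88),(-.08,.1,.012)),(f(695,305),(.08,.1,.012)),(f(118,360),(.08,-.25,.012))]
def W(p,X): 
    X=np.array(X);a=p[2]; return np.array([p[0]+np.cos(a)*X[0]-np.sin(a)*X[1],p[1]+np.sin(a)*X[0]+np.cos(a)*X[1],X[2]])
r=least_squares(lambda p:np.concatenate([proj(c,W(p,X))-o for o,X in obs]),[.56,.18,-.3])
p=r.x; print(p,r.fun.round(2))
def inv(w): 
    d=w[:2]-p[:2];a=p[2]; return np.array([np.cos(a)*d[0]+np.sin(a)*d[1],-np.sin(a)*d[0]+np.cos(a)*d[1]])*1000
for n,uv,z in [('stud',(578,186),.066),('slotA',(545,145),.02),('slotB',(480,268),.02),('redtop1',(125,186),.055),('redtop2',(129,235),.055),('barrel top',(255,288),.04),('nut',(236,132),.016),('guide',(400,195),.035),('nose stop',(640,160),.034),('disc top edge?',(515,195),.031)]:
    print(n,inv(ray(c,f(*uv),z)).round(1))
for n,X in [('stud0',(.038,0,.066)),('studpi',(-.038,0,.066))]: print(n,W(p,X))
E
```

```text
[ 0.55978691  0.18262368 -0.2932861 ] [-0.46 -0.77  0.05 -0.7   0.85  0.57 -0.46  0.64]
stud [19.5 30.7]
slotA [-37.8  25.1]
slotB [ 43.4 -27.8]
redtop1 [ -15.1 -234.9]
redtop2 [  18.5 -235.3]
barrel top [  53.4 -164.5]
nut [ -69.6 -163.2]
guide [ -3.2 -70.6]
nose stop [-12.9  78.1]
disc top edge? [ 1.8 -1. ]
stud0 [0.59616427 0.17163789 0.066     ]
studpi [0.52340954 0.19360946 0.066     ]
```

Stud angle is about 1.0 rad, from both the stud and the slot, so I'll turn clockwise to 0. The bar plate position also agrees with the spec. Next I'll move to a hover for a close look.

```bash
cat >> h.py <<'E'
P=np.array([0.5598,0.1826,-0.2933])
def W(X,p=P):
    a=p[2]; return np.array([p[0]+np.cos(a)*X[0]-np.sin(a)*X[1],p[1]+np.sin(a)*X[0]+np.cos(a)*X[1],X[2]])
def inv(w,p=P):
    d=w[:2]-p[:2];a=p[2]; return np.array([np.cos(a)*d[0]+np.sin(a)*d[1],-np.sin(a)*d[0]+np.cos(a)*d[1],w[2]])
def to(X,p=P):
    s=monitor.read_state(); M=R.from_rotvec(s['tcp_rot']).as_matrix(); a=p[2]
    G=np.array([[0,0,-1],[-np.sin(a),np.cos(a),0],[np.cos(a),np.sin(a),0]]).T
    return (M.T@(W(X,p)-s['tool_pos'])).round(4), R.from_matrix(M.T@G).as_rotvec().round(4)
E
python3 -c "
from h import *
print(to((-.06,-.06,.2)),W((-.06,-.06,.2)))"
```

```text
(array([ 0.0018, -0.4243,  0.4393]), array([0.0615, 0.    , 0.0018])) [0.48501553 0.14250907 0.2       ]
```

>>> jog_arm:
  rows:
    - [0.002,-0.035,0.037,0.01,0,0,0]
    - [0.002,-0.07,0.073,0.02,0,0,0]
    - [0.002,-0.105,0.11,0.03,0,0,0]
    - [0.002,-0.14,0.146,0.04,0,0,0]
    - [0.002,-0.175,0.183,0.05,0,0,0]
    - [0.002,-0.21,0.22,0.0615,0,0,0]
    - [0.002,-0.245,0.256,0.0615,0,0,0]
    - [0.002,-0.28,0.293,0.0615,0,0,0]
    - [0.002,-0.315,0.33,0.0615,0,0,0]
    - [0.002,-0.35,0.366,0.0615,0,0,0]
    - [0.002,-0.385,0.403,0.0615,0,0,0]
    - [0.002,-0.424,0.439,0.0615,0,0,0]
    - [0.002,-0.424,0.439,0.0615,0,0.002,0]
    - [0.002,-0.424,0.439,0.0615,0,0.002,0]
    - [0.002,-0.424,0.439,0.0615,0,0.002,0]

```text
time: 1.65
tool_pos: [0.4841, 0.1434, 0.1994]
tcp_rot: [0.231, 1.56, -0.23]
wrist_force: [0.1, 0.1, 0.5]
width: -0.001
```

```bash
python3 - <<'E'
from h import *
c=cam('wrist'); im=imaging.read_camera('wrist'); cv2.imwrite('pics/c.png',im)
s=monitor.read_state(); print(s['time'],inv(s['tool_pos']),s['width'],to((.026,.06,.12)))
for n,X in [('stud',(.0195,.0307,.066)),('c',(.08,.1,.012)),('c',(.08,-.25,.012)),('c',(-.08,.1,.012)),('stop',(0,.07,.034)),('redF',(0,-.227,.055))]: print(n,proj(c,W(X)).round(1))
E
```

```text
1.7 [-0.06146781 -0.0589617   0.1994776 ] 0.0013916349721436348 (array([0.0794, 0.1188, 0.0877]), array([ 0.0009, -0.0011, -0.0005]))
stud [404.8 250.7]
c [444.8 273.5]
c [170.1 273.3]
c [462.  148.2]
stop [433.9 222. ]
redF [162.7 229.3]
```

View pics/c.png

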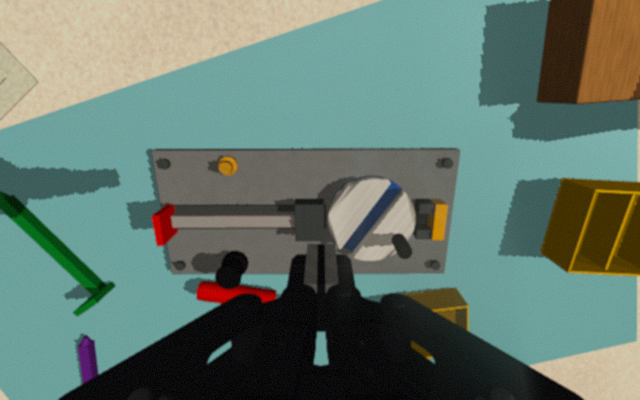

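The wrist view agrees with the fit to about 2 px (corners (447,272), (173,273), (460,150); stud top about (403,243)). I'll go down beside the stud on its +y side, above the jaws.

>>> jog_arm:
  rows:
    - [0.02,0.03,0.022,0,0,0,0]
    - [0.04,0.06,0.045,0,0,0,0]
    - [0.06,0.09,0.066,0,0,0,0]
    - [0.08,0.121,0.088,0,0,0,0]
    - [0.08,0.121,0.088,0,0,0,0]
    - [0.11,0.121,0.088,0,0,0,0]
    - [0.14,0.121,0.088,0,0,0,0]
    - [0.156,0.121,0.088,0,0,0,0]
    - [0.156,0.121,0.088,0,0,0,0]
    - [0.156,0.121,0.088,0,0,0,0]

```text
time: 2.7
tool_pos: [0.6027, 0.2352, 0.0443]
tcp_rot: [0.229, 1.559, -0.228]
wrist_force: [1.4, -0.3, -0.2]
width: 0.002
```

```bash
python3 - <<'E'
from h import *
s=monitor.read_state(); print(s['time'],inv(s['tool_pos']),s['wrist_force'],to((.038,.0225,.043)))
E
```

```text
2.7 [0.02589204 0.06277117 0.0443142 ] [ 1.44418548 -0.26312059 -0.1724325 ] (array([ 0.0013, -0.0403,  0.012 ]), array([ 0.0018, -0.0007, -0.0008]))
```

>>> jog_arm:
  rows:
    - [0.001,-0.004,0.002,0,0,0,0]
    - [0.001,-0.008,0.004,0,0,0,0]
    - [0.001,-0.012,0.006,0,0,0,0]
    - [0.001,-0.016,0.008,0,0,0,0]
    - [0.001,-0.02,0.01,0,0,0,0]
    - [0.001,-0.024,0.012,0,0,0,0]
    - [0.001,-0.028,0.012,0,0,0,0]
    - [0.001,-0.032,0.012,0,0,0,0]
    - [0.001,-0.036,0.012,0,0,0,0]
    - [0.001,-0.036,0.012,0,0,0,0]

```text
time: 3.7
tool_pos: [0.6035, 0.1968, 0.0431]
tcp_rot: [0.23, 1.56, -0.229]
wrist_force: [0.2, -0.8, 0.4]
width: -0.0
```

```bash
python3 - <<'E'
from h import *
s=monitor.read_state(); print(s['time'],inv(s['tool_pos']),s['wrist_force'])
a=imaging.read_camera('scene')[165:250,275:415]; b=imaging.read_camera('side')
cs=cam('side'); u,v=proj(cs,W((0,0,.03))).astype(int); print(u,v)
b=b[v-60:v+60,u-80:u+80]
cv2.imwrite('pics/d.png',np.vstack([cv2.resize(a,(494,300),interpolation=2),cv2.resize(b,(494,300),interpolation=2)]))
E
```

```text
3.7 [0.03773789 0.02618463 0.04311952] [ 0.24032447 -0.78091392  0.43919443]
327 166
```

View pics/d.png

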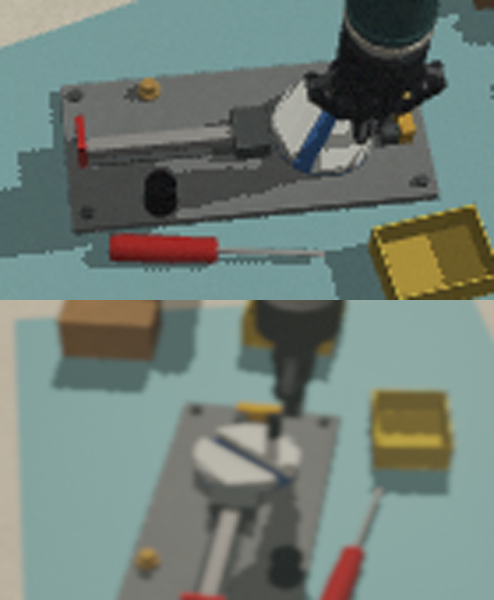

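The stud has not moved: the tip slid past on its +x side and now sits at the stud's right in both views. I'll go back round and follow the arc in line with the stud.

>>> jog_arm:
  rows:
    - [0,0.017,0.001,0,0,0,0]
    - [0,0.036,0.0,0,0,0,0]
    - [0,0.036,-0.009,0,0,0,0]
    - [0,0.036,-0.018,0,0,0,0]
    - [0,0.028,-0.017,0,0,0,0]
    - [0,0.022,-0.015,0,0,0,0]
    - [0,0.019,-0.012,0,0,0,0]
    - [0,0.016,-0.009,0,0,0,0]
    - [0,0.013,-0.007,0,0,0,0]
    - [0,0.01,-0.005,0,0,0,0]
    - [0,0.006,-0.003,0,0,0,0]
    - [0,0.003,-0.002,0,0,0,0]

```text
time: 5.0
tool_pos: [0.6029, 0.2002, 0.0433]
tcp_rot: [0.23, 1.559, -0.228]
wrist_force: [0.4, -0.2, 0.6]
width: 0.0
```

```bash
python3 - <<'E'
from h import *
s=monitor.read_state(); print(s['time'],inv(s['tool_pos']),s['wrist_force'])
a=imaging.read_camera('scene')[165:250,275:415]; b=imaging.read_camera('side')
b=b[106:226,247:407]
cv2.imwrite('pics/e.png',np.vstack([cv2.resize(a,(494,300),interpolation=2),cv2.resize(b,(494,300),interpolation=2)]))
E
```

```text
5.0 [0.03620176 0.02931322 0.04325185] [ 0.39361736 -0.21272018  0.56229716]
```

View pics/e.png

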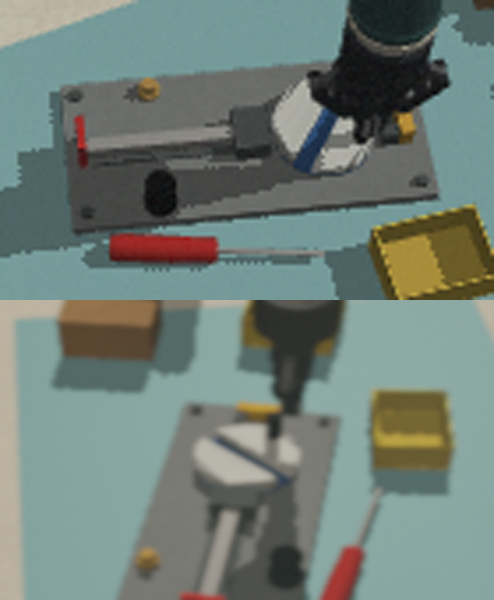

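```bash
python3 - <<'E'
from h import *
s=monitor.read_state(); c=cam('side');c2=cam('scene')
g=lambda u,v:(247+u*160/494,106+(v-300)*.4)
print('stud',inv(ray(c,g(273,417),.066))*1000,'stud base',inv(ray(c,g(274,436),.033))*1000)
for a,b in [((215,437),(289,484))]: print('slot',inv(ray(c,g(*a),.031))*1000,inv(ray(c,g(*b),.031))*1000)
k=lambda uv:((uv[0]-247)*494/160,(uv[1]-106)/.4+300)
print('tcp in side crop',k(proj(c,s['tool_pos'])),'tcp at stud top h',k(proj(c,s['tool_pos']+[0,0,.03])))
q=proj(c2,s['tool_pos']); print('tcp scene crop',(q[0]-275)*494/140,(q[1]-165)*300/85)
q=proj(c2,W((.0195,.0307,.066))); print('stud scene crop',(q[0]-275)*494/140,(q[1]-165)*300/85)
print(np.degrees(R.from_rotvec(s['tcp_rot']).as_matrix()[:,0]))
cv2.imwrite('pics/f.png',cv2.resize(imaging.read_camera('wrist')[160:400,230:430],None,fx=2.5,fy=2.5,interpolation=2))
E
```

```text
stud [20.49296573 23.45258762 66.        ] stud base [21.93510453 25.94211585 33.        ]
slot [-34.1697329  16.5902143  31.       ] [ 46.97104266 -47.13387816  31.        ]
tcp in side crop (np.float64(289.3081502967604), np.float64(429.295381249394)) tcp at stud top h (np.float64(290.4129008334318), np.float64(410.6399750154476))
tcp scene crop 363.0217116588542 144.68608830104077
stud scene crop 364.21901457891335 117.28686878540898
[-3.71714800e-02  5.43471194e-02 -5.72957417e+01]
```

View pics/f.png

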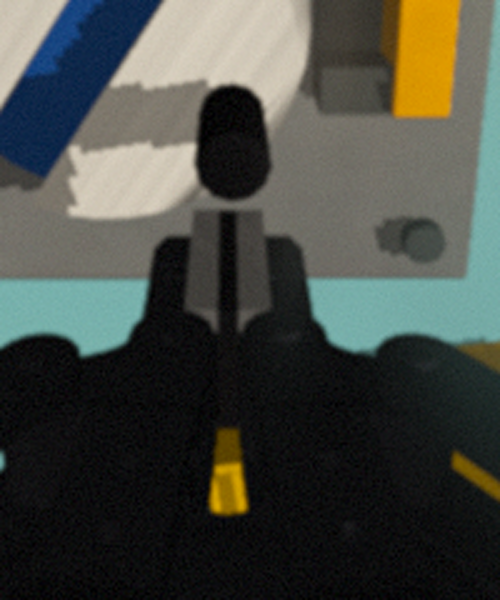

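The wrist crop shows the stud top at about (233,163) with the fingertips (195–265, 210) directly behind it in +x. So the tip is narrower than assumed, about 16 mm. I'll localise the stud from this image.

```bash
python3 - <<'E'
from h import *
s=monitor.read_state(); c=cam('wrist'); g=lambda u,v:(230+u/2.5,160+v/2.5)
print('tcp',inv(s['tool_pos'])*1000)
print('stud top',inv(ray(c,g(234,163),.066))*1000,'base',inv(ray(c,g(231,118),.031))*1000)
for a,b in [((65,0),(0,100)),((162,0),(42,178))]: print('slot',inv(ray(c,g(*a),.031))*1000,inv(ray(c,g(*b),.031))*1000)
for u in [(188,212),(262,212)]: print('tip',inv(ray(c,g(*u),.043))*1000)
k=lambda uv:((uv[0]-230)*2.5,(uv[1]-160)*2.5)
print('tcp px',k(proj(c,s['tool_pos'])))
E
```

```text
tcp [35.91967343 29.52041033 43.23049683]
stud top [20.87401785 32.31689775 66.        ] base [23.99061434 31.8961923  31.        ]
slot [-4.93516964 -6.61001751 31.        ] [ 19.50986015 -23.73763974  31.        ]
slot [-4.98518182 15.82638108 31.        ] [ 39.9588576  -15.04638882  31.        ]
tip [43.2247967  21.77524963 43.        ]
tip [43.18470882 39.22020734 43.        ]
tcp px (np.float64(220.8429839389234), np.float64(184.12214786243368))
```

```bash
python3 - <<'E'
from h import *
a=cv2.imread('pics/c.png')[215:305,270:375]; b=imaging.read_camera('side')[120:180,310:380]; d=imaging.read_camera('scene')[180:220,355:402]
r=lambda i:cv2.resize(i,(400,int(400*i.shape[0]/i.shape[1])),interpolation=2)[:340]
f=lambda i:np.vstack([i,np.zeros((345-i.shape[0],400,3),np.uint8)])
cv2.imwrite('pics/g.png',np.hstack([f(r(a)),f(r(b))]))
E
```

```text
(no output)
```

View pics/g.png

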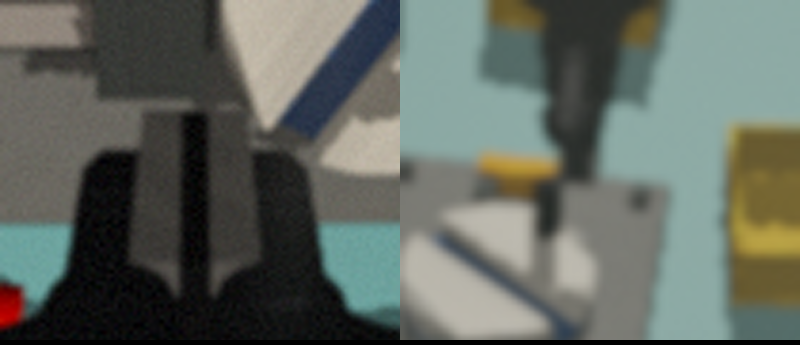

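Both views put the visible fingertip about 25 mm above the reported TCP: wrist row 244 against 234 expected, side row 151.5 against 157.7. That would put the tip at z≈0.067, just over the stud, which explains both misses without contact. I'll retry at TCP z=0.033, which clears the cheeks and jaws whichever reading is right.

>>> jog_arm:
  rows:
    - [0,0.015,0,0,0,0,0]
    - [0,0.029,0,0,0,0,0]
    - [0,0.029,-0.009,0,0,0,0]
    - [0,0.029,-0.015,0,0,0,0]
    - [0.005,0.029,-0.015,0,0,0,0]
    - [0.01,0.029,-0.015,0,0,0,0]
    - [0.01,0.029,-0.015,0,0,0,0]
    - [0.01,0.024,-0.015,0,0,0,0]
    - [0.01,0.02,-0.015,0,0,0,0]
    - [0.01,0.016,-0.013,0,0,0,0]
    - [0.01,0.013,-0.011,0,0,0,0]
    - [0.01,0.01,-0.009,0,0,0,0]

```text
time: 6.45
tool_pos: [0.5985, 0.2141, 0.0337]
tcp_rot: [0.233, 1.556, -0.226]
wrist_force: [4.1, 7.6, -4.8]
width: -0.002
```

```bash
python3 - <<'E'
from h import *
s=monitor.read_state(); c=cam('wrist'); print(s['time'],inv(s['tool_pos']),s['wrist_force'])
cv2.imwrite('pics/i.png',cv2.resize(imaging.read_camera('wrist')[160:300,250:430],None,fx=4,fy=4,interpolation=2))
E
```

```text
6.45 [0.02792724 0.04135681 0.03371442] [ 4.14119205  7.59218773 -4.7929533 ]
```

View pics/i.png

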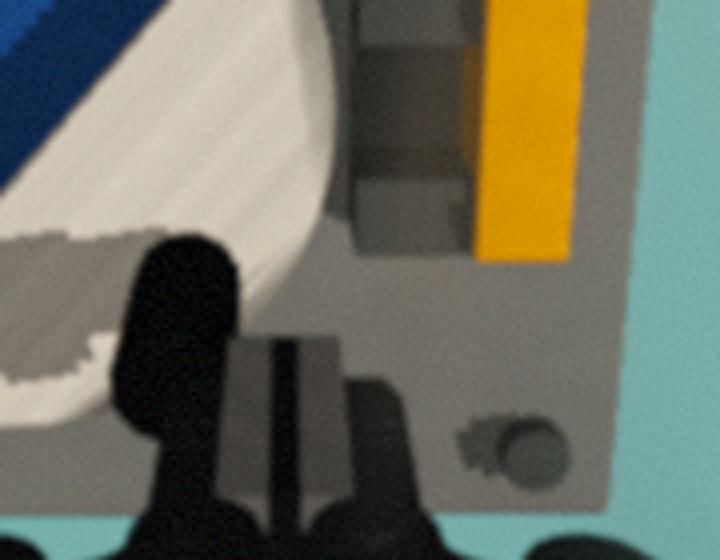

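Contact is made: 7.6 N, with the stud at the finger's −y side. The tip offset is confirmed. I'll follow the arc on.

>>> jog_arm:
  rows:
    - [0,-0.003,0.003,0,0,0,0]
    - [0,-0.006,0.005,0,0,0,0]
    - [0,-0.009,0.006,0,0,0,0]
    - [0,-0.012,0.008,0,0,0,0]
    - [0,-0.015,0.009,0,0,0,0]
    - [0,-0.018,0.009,0,0,0,0]
    - [0,-0.021,0.01,0,0,0,0]
    - [0,-0.024,0.01,0,0,0,0]
    - [0,-0.024,0.01,0,0,0,0]

```text
time: 7.4
tool_pos: [0.6039, 0.1878, 0.035]
tcp_rot: [0.234, 1.552, -0.225]
wrist_force: [3.1, 2.5, 2.1]
width: -0.001
```

```bash
python3 - <<'E'
from h import *
s=monitor.read_state(); print(s['time'],inv(s['tool_pos']),s['wrist_force'])
c=cam('wrist'); im=imaging.read_camera('wrist'); cv2.imwrite('pics/j_full.png',im)
h=cv2.cvtColor(im,cv2.COLOR_BGR2HSV); m=cv2.inRange(h,(100,130,40),(125,255,255)); 
n,l,st,ce=cv2.connectedComponentsWithStats(m)
for i in range(1,n):
    if st[i,4]>80:
        v,u=np.where(l==i); pts=np.array([inv(ray(c,(a,b),.015))[:2] for a,b in zip(u,v)])*1000
        d=cv2.fitLine(pts.astype(np.float32),cv2.DIST_L2,0,.01,.01).ravel(); print(st[i],d,'angle from plate y deg',np.degrees(np.arctan2(d[0],d[1])))
E
```

```text
7.4 [0.04067011 0.01773788 0.03496704] [3.13698976 2.49699897 2.14798753]
[ 207  141  164   44 4214] [ 0.11891349 -0.9929046   2.6835902  -0.44219774] angle from plate y deg 173.1706
```

Slot is at θ≈+0.12 rad, so about 4 mm more.

>>> jog_arm:
  rows:
    - [0,-0.002,0,0,0,0,0]
    - [0,-0.004,0,0,0,0,0]
    - [0,-0.005,0,0,0,0,0]
    - [0,-0.005,0,0,0,0,0]
    - [0,0.004,0,0,0,0,0]
    - [0,0.012,0,0,0,0,0]
    - [-0.03,0.012,-0.01,0,0,0,0]
    - [-0.06,0.012,-0.05,0,0,0,0]
    - [-0.1,0.0,-0.09,0,0,0,0]
    - [-0.13,-0.04,-0.1,0,0,0,0]
    - [-0.165,-0.08,-0.1,0,0,0,0]
    - [-0.165,-0.08,-0.1,0,0,0,0]
    - [-0.165,-0.08,-0.1,0,0,0,0]

```text
time: 8.75
tool_pos: [0.484, 0.1392, 0.2004]
tcp_rot: [0.236, 1.55, -0.226]
wrist_force: [0.2, 0.9, -0.2]
width: 0.003
```

```bash
python3 - <<'E'
from h import *
s=monitor.read_state(); print(s['time'],inv(s['tool_pos']),s['wrist_force'],to((-.06,-.06,.2)))
c=cam('wrist'); im=imaging.read_camera('wrist'); cv2.imwrite('pics/j.png',im)
h=cv2.cvtColor(im,cv2.COLOR_BGR2HSV); m=cv2.inRange(h,(100,130,40),(125,255,255)); 
n,l,st,ce=cv2.connectedComponentsWithStats(m)
for i in range(1,n):
    if st[i,4]>80:
        v,u=np.where(l==i); pts=np.array([inv(ray(c,(a,b),.015))[:2] for a,b in zip(u,v)])*1000
        d=cv2.fitLine(pts.astype(np.float32),cv2.DIST_L2,0,.01,.01).ravel(); print(st[i],d,'theta',np.arctan(-d[0]/d[1]))
E
```

```text
8.75 [-0.05998245 -0.06346508  0.20043284] [ 0.18364511  0.85582185 -0.15645737] (array([ 0.0005,  0.0035, -0.    ]), array([-0.0012,  0.0077, -0.008 ]))
[330 211  83  11 654] [ 0.02406825  0.9997103   4.09341    -0.24047965] theta -0.024070578
```

View pics/j.png

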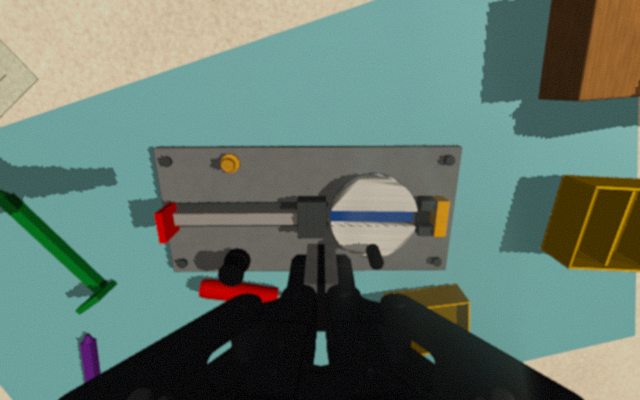

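Stud now at about (375,257) and blue slot level from (330,216) to (415,216), θ≈−0.02, in line. Next I'll go behind the red plate (160,220) and down. TCP z=0.018 clears the rail even if the tip were at the TCP.

>>> jog_arm:
  rows:
    - [0,-0.04,0.012,0,0,0,0]
    - [0,-0.08,0.024,0,0,0,0]
    - [0,-0.12,0.036,0,0,0,0]
    - [0,-0.16,0.048,0,0,0,0]
    - [0,-0.196,0.06,0,0,0,0]
    - [0,-0.196,0.06,0,0.008,-0.008,0]
    - [0.04,-0.196,0.06,0,0.008,-0.008,0]
    - [0.08,-0.196,0.06,0,0.008,-0.008,0]
    - [0.12,-0.196,0.06,0,0.008,-0.008,0]
    - [0.15,-0.196,0.06,0,0.008,-0.008,0]
    - [0.17,-0.196,0.06,0,0.008,-0.008,0]
    - [0.182,-0.196,0.06,0,0.008,-0.008,0]
    - [0.182,-0.196,0.06,0,0.008,-0.008,0]
    - [0.182,-0.196,0.06,0,0.008,-0.008,0]

```text
time: 10.2
tool_pos: [0.4858, -0.0637, 0.0156]
tcp_rot: [0.23, 1.562, -0.231]
wrist_force: [-0.1, -0.7, 0.2]
width: -0.001
```

```bash
python3 - <<'E'
from h import *
s=monitor.read_state(); print(s['time'],inv(s['tool_pos']),s['wrist_force'],to((.0,-.24,.018)))
c=cam('side'); u,v=proj(c,W((0,-.24,.04))).astype(int); k=lambda X:(proj(c,X)-[u-50,v-35])*6
print(k(s['tool_pos']),k(s['tool_pos']+[0,0,.025]))
a=imaging.read_camera('side')[v-35:v+35,u-50:u+50]
b=imaging.read_camera('wrist')[190:330,230:430]
cv2.imwrite('pics/k.png',np.hstack([cv2.resize(a,(600,420),interpolation=2)[:,100:500],cv2.resize(b,(600,420),interpolation=2)[:,100:500]]))
E
```

```text
10.2 [ 0.00038794 -0.25722004  0.01559292] [-0.05303405 -0.68497064  0.17529916] (array([-0.0024,  0.0172, -0.0004]), array([-0.    , -0.0033,  0.0008]))
[294.71145798 276.1717536 ] [293.63180593 242.17351367]
```

View pics/k.png

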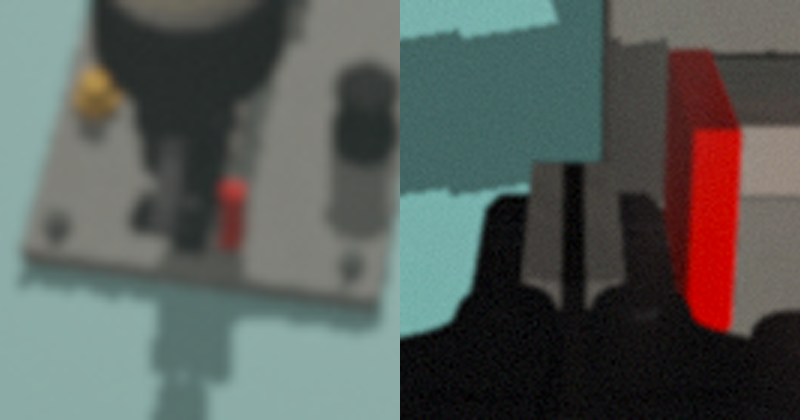

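The side view shows the tip at about z 0.037 (row 248), just behind the red plate (row 180–245) and clear of everything. The wrist view has it centred on the plate. I'll push slowly.

>>> jog_arm:
  rows:
    - [-0.001,0.006,0,0,0,0,0]
    - [-0.002,0.012,0,0,0,0,0]
    - [-0.002,0.018,0,0,0,0,0]
    - [-0.002,0.024,0,0,0,0,0]
    - [-0.002,0.03,0,0,0,0,0]
    - [-0.002,0.036,0,0,0,0,0]
    - [-0.002,0.042,0,0,0,0,0]
    - [-0.002,0.048,0,0,0,0,0]
    - [-0.002,0.054,0,0,0,0,0]
    - [-0.002,0.06,0,0,0,0,0]

```text
time: 11.3
tool_pos: [0.5047, -0.0069, 0.0194]
tcp_rot: [0.229, 1.558, -0.231]
wrist_force: [-1.7, -5.6, 5.7]
width: 0.002
```

```bash
python3 - <<'E'
from h import *
s=monitor.read_state(); print(s['time'],inv(s['tool_pos']),s['wrist_force'])
E
```

```text
11.3 [ 0.00206972 -0.19735216  0.01935048] [-1.66763408 -5.61586483  5.73273182]
```

>>> jog_arm:
  rows:
    - [0,0.006,0,0,0,0,0]
    - [0.001,0.012,-0.001,0,0,0,0]
    - [0.001,0.018,-0.002,0,0,0,0]
    - [0.001,0.024,-0.002,0,0,0,0]
    - [0.001,0.03,-0.002,0,0,0,0]
    - [0.001,0.036,-0.002,0,0,0,0]
    - [0.001,0.042,-0.002,0,0,0,0]
    - [0.001,0.048,-0.002,0,0,0,0]
    - [0.001,0.054,-0.002,0,0,0,0]
    - [0.001,0.06,-0.002,0,0,0,0]
    - [0.001,0.066,-0.002,0,0,0,0]
    - [0.001,0.071,-0.002,0,0,0,0]
    - [0.001,0.075,-0.002,0,0,0,0]
    - [0.001,0.077,-0.002,0,0,0,0]

```text
time: 12.7
tool_pos: [0.526, 0.0668, 0.0193]
tcp_rot: [0.227, 1.557, -0.232]
wrist_force: [-0.8, -9.1, 9.1]
width: -0.004
```

```bash
python3 - <<'E'
from h import *
s=monitor.read_state(); print(s['time'],inv(s['tool_pos']),s['wrist_force'])
E
```

```text
12.7 [ 0.00114392 -0.12065717  0.0192927 ] [-0.75204383 -9.12850043  9.14858299]
```

Nose should be about 10 mm short. I'll creep on in small steps and watch the force.

>>> jog_arm:
  rows:
    - [0,0.002,0,0,0,0,0]
    - [0,0.004,0,0,0,0,0]
    - [0,0.006,-0.001,0,0,0,0]
    - [0,0.008,-0.001,0,0,0,0]
    - [0,0.009,-0.001,0,0,0,0]

```text
time: 13.2
tool_pos: [0.5283, 0.0754, 0.0194]
tcp_rot: [0.226, 1.556, -0.232]
wrist_force: [1.1, -5.9, 4.1]
width: 0.001
```

```bash
python3 - <<'E'
from h import *
s=monitor.read_state(); print(s['time'],inv(s['tool_pos']),s['wrist_force'])
E
```

```text
13.2 [ 0.00086099 -0.11169226  0.01942262] [ 1.13177316 -5.88775637  4.07735328]
```

>>> jog_arm:
  rows:
    - [0,0.001,0,0,0,0,0]
    - [0,0.002,0,0,0,0,0]
    - [0,0.003,0,0,0,0,0]
    - [0,0.003,0,0,0,0,0]

```text
time: 13.6
tool_pos: [0.5293, 0.0781, 0.0194]
tcp_rot: [0.225, 1.556, -0.232]
wrist_force: [0.3, -5.1, 4.3]
width: -0.001
```

```bash
python3 - <<'E'
from h import *
s=monitor.read_state(); print(s['time'],inv(s['tool_pos']),s['wrist_force'])
E
```

```text
13.6 [ 0.00100153 -0.10886847  0.01939244] [ 0.26723694 -5.13857128  4.33284339]
```

>>> jog_arm:
  rows:
    - [0,0.001,0,0,0,0,0]
    - [0,0.002,0,0,0,0,0]
    - [0,0.003,0,0,0,0,0]
    - [0,0.003,0,0,0,0,0]

```text
time: 14.0
tool_pos: [0.5294, 0.0783, 0.0194]
tcp_rot: [0.22, 1.557, -0.235]
wrist_force: [-1.4, -14.6, 7.6]
width: -0.001
```

```bash
python3 - <<'E'
from h import *
s=monitor.read_state(); print(s['time'],inv(s['tool_pos']),s['wrist_force'])
E
```

```text
14.0 [ 0.00101017 -0.10866039  0.01936363] [ -1.43197522 -14.6008268    7.57808487]
```

The bar stopped at y=−108.7 (about −110 expected for home) with the force rising. One firmer nudge, then retreat and check.

>>> jog_arm:
  rows:
    - [0,0.002,0,0,0,0,0]
    - [0,0.004,0,0,0,0,0]
    - [0,0.004,0,0,0,0,0]

```text
time: 14.3
tool_pos: [0.5294, 0.0783, 0.0194]
tcp_rot: [0.212, 1.559, -0.239]
wrist_force: [-3.1, -19.0, 8.6]
width: 0.004
```

>>> jog_arm:
  rows:
    - [0,-0.005,0,0,0,0,0]
    - [0,-0.015,0,0,0,0,0]
    - [0,-0.02,0,0,0,0,0]
    - [-0.04,-0.02,0,0,0,0,0]
    - [-0.08,-0.02,0,0,0,0,0]
    - [-0.12,-0.02,-0.02,0,0,0,0]
    - [-0.16,-0.0,-0.04,0,0,0,0]
    - [-0.18,0.02,-0.06,0,0,0,0]
    - [-0.18,0.04,-0.06,0,0,0,0]
    - [-0.18,0.04,-0.06,0,0,0,0]

```text
time: 15.3
tool_pos: [0.4839, 0.1389, 0.1995]
tcp_rot: [0.212, 1.557, -0.235]
wrist_force: [0.7, -0.3, 1.5]
width: -0.004
```

```bash
python3 - <<'E'
from h import *
s=monitor.read_state(); c=cam('wrist'); print(s['time'],inv(s['tool_pos']),s['wrist_force'])
im=imaging.read_camera('wrist'); print(proj(c,W((0,-.093,.055))),proj(c,W((0,.07,.029))))
cv2.imwrite('pics/l.png',cv2.resize(im[130:290,140:480],None,fx=2.3,fy=2.3,interpolation=2))
E
```

```text
15.3 [-0.06005017 -0.06378757  0.19948065] [ 0.65084535 -0.32622345  1.47301877]
[293.61967322 227.32845861] [438.5271039 220.2129581]
```

View pics/l.png

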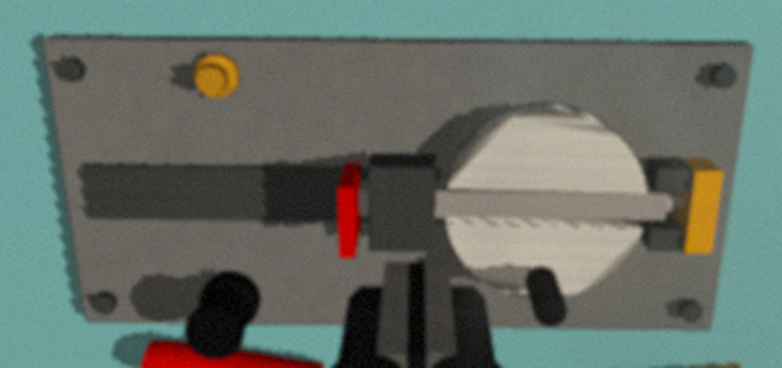

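The crop shows the red plate about 5 mm short of the guide (358 to 370), the bar through the slot, and the nose between the jaws at about x=670. I'll check numerically where the nose ends.

```bash
python3 - <<'E'
from h import *
c=cam('wrist'); im=np.mean([imaging.read_camera('wrist').astype(float) for _ in range(4)],0)
for u in range(416,446): print(u,round(inv(ray(c,(u,219.5),.025))[1]*1000,1),im[217:222,u].mean(0).round(),im[208:230,u].mean(1).round().astype(int).tolist())
print(proj(c,W((-.022,.07,.034))),proj(c,W((.022,.07,.034))))
h=cv2.cvtColor(im.astype(np.uint8),cv2.COLOR_BGR2HSV); m=cv2.inRange(h,(0,200,90),(6,255,255)); m[:,:250]=0; m[260:]=0
v,u=np.where(m>0); print('red',u.min(),u.max(),v.min(),v.max())
for X in [(-.018,-.093,.055),(.018,-.093,.055),(.018,-.101,.055)]: print(proj(c,W(X)))
E
```

```text
416 43.3 [123. 134. 143.] [174, 174, 174, 173, 175, 173, 163, 144, 135, 133, 133, 135, 133, 133, 134, 134, 135, 129, 108, 92, 102, 131]
417 44.4 [122. 133. 142.] [174, 174, 173, 173, 174, 170, 162, 145, 136, 133, 133, 134, 131, 132, 132, 133, 132, 125, 110, 88, 96, 125]
418 45.5 [123. 134. 143.] [176, 175, 174, 174, 174, 172, 162, 148, 134, 134, 132, 132, 133, 134, 134, 134, 133, 128, 110, 86, 89, 122]
419 46.7 [122. 133. 143.] [173, 174, 172, 173, 174, 172, 164, 148, 136, 132, 134, 134, 134, 131, 132, 133, 133, 128, 110, 80, 82, 113]
420 47.8 [122. 133. 142.] [176, 176, 173, 175, 177, 173, 165, 150, 136, 133, 132, 134, 133, 132, 133, 133, 134, 129, 106, 80, 73, 100]
421 49.0 [122. 134. 143.] [173, 174, 174, 173, 174, 175, 168, 151, 138, 133, 133, 133, 132, 133, 133, 133, 133, 130, 106, 74, 56, 77]
422 50.1 [122. 134. 143.] [156, 160, 163, 165, 170, 172, 168, 152, 140, 133, 133, 133, 133, 133, 133, 133, 134, 128, 106, 68, 48, 54]
423 51.3 [122. 134. 143.] [121, 131, 135, 143, 152, 158, 159, 150, 138, 134, 135, 132, 132, 133, 133, 133, 134, 130, 106, 65, 38, 39]
424 52.4 [123. 134. 14
[... 2109 characters left out ...]
68, 69, 71, 70, 67, 67, 68, 68, 69, 69, 70, 70, 71]
442 72.9 [43. 77. 98.] [68, 64, 60, 61, 63, 63, 65, 67, 69, 72, 71, 73, 72, 75, 75, 76, 75, 80, 80, 82, 84, 85]
443 74.1 [ 36.  88. 119.] [70, 70, 67, 65, 67, 68, 70, 75, 76, 77, 79, 83, 85, 82, 86, 87, 93, 95, 97, 100, 100, 102]
444 75.2 [ 33. 110. 154.] [73, 76, 78, 80, 80, 83, 86, 87, 93, 94, 96, 101, 101, 102, 106, 106, 108, 112, 111, 114, 112, 114]
445 76.4 [ 26. 129. 184.] [86, 92, 96, 97, 100, 101, 104, 105, 109, 109, 113, 115, 114, 114, 116, 116, 117, 118, 116, 118, 119, 118]
[444.61598289 204.38800347] [439.60396193 240.64932287]
red 289 298 206 242
[294.96567034 212.45085879]
[295.49921659 243.47772058]
[288.13290986 243.35943163]
```

The taper starts at y≈60 mm and the front of the red plate is at or past −93 mm, both matching home. The bar also stopped dead under 19 N, against about 6 N while sliding. Handing in.

```bash
python3 -c "
from h import *
print(finish_job())"
```

```text
the job is handed in; nothing more can be done
None
```

The rotary stage is locked, as far as my checks can show. I pushed the stud clockwise from about 1.0 rad to about −0.02 rad, then pushed the bar by its red plate through the slot to the yellow stop. I then lifted clear and handed in at about 15.5 s.

**Bar home:** the bar stopped dead while the force rose from about 6 N to 19 N. In the last picture its taper starts at about 60 mm and the red plate sits about 5 mm short of the guide, both as expected for home. The nose tip itself lies in shadow, so I can only confirm its position to about 1–2 mm.

**Other objects:** the lens barrel, thumb nut and screwdriver looked unmoved in the last picture. I did not check the bins, carton or glue bottle again at the end; the arm did not go near them.

**What disagreed:** my first two passes at the stud missed it. The closed fingertips appeared 20–25 mm higher than the reported tool position, so they passed over the stud. I saw no sign that those passes moved anything, and I worked lower after that.

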